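# Turn the colour chart to the pink leaf

### The arm

A 6-joint arm with a two-finger parallel gripper is mounted at the origin on a cart in front of the work surface, level with it; the furniture and walls round the work are solid. World frame = base frame: x ahead of the robot, y to its left, z up, the work surface at z = 0. Lengths are in m, angles in rad, forces in N, time in s.
With the tool pointing down it reaches from about 0.425 to 0.925 m from the base axis. Payload 12.5 kg.
Tool frame: the origin (TCP) lies at the very end of the fingers, on their centre line; the grasp point (between the pads) lies 19 mm behind it; z points along the fingers, y is the line along which they close (so a half turn about z gives the same grasp; the last joint's range is limited). The gripper opens to 85 mm and grips with 20 to 120 N. Pads are 22 mm wide; open, the fingers measure 114 mm over their backs; the gripper's body (76 mm by 85 mm) begins 54 mm behind the grasp point. The pads swing forward as they close: fully open they stand 13 mm farther back than shut.
Start: joints at [1.103, 0.491, 1.559, -0, 1.092, -0.106], TCP at [0.221, 0.585, 0.207] pointing down, gripper open.
Joint ranges: [-3.1, 3.1], [-0.84, 2.19], [0.05, 2.79], [-1.13, 4.28], [0.06, 2.93], [-2.69, 2.69]. Speed limits (rad/s): [2.22, 2.22, 2.79, 3.14, 3.14, 3.14].

### API

Orientations are given as a unit quaternion [w, x, y, z].
In Python, from rig import bot gives the robot as it stands.
- The arm moves only by the tool send_rows, never from a script. Its argument "targets" is a list of rows, each a list of 7 numbers: the shift along the tool's x, y, z normalised to -1 to 1, where 1 is 200 mm, then the turn, a rotation vector about the tool's x, y, z normalised to -1 to 1, where 1 is 180 degrees, then the gripper command: -1 is fully open, 1 is shut, values between are in proportion. In form: [[x, y, z, ax, ay, az, gripper], ...]. A call has 1 to 20 rows; each row shifts and turns the commanded pose from where the row before left it, along the tool's axes as they then stand; what a row does not reach is not made up. A row lasts 1/10 s, in which the tool goes at most 50 mm and 8.59 degrees, less where a joint would pass 70% of its speed; a pose out of reach is approached as far as the arm can. A call with a number of a shift or a turn outside -1 to 1 is refused whole. A call with a gripper value outside its range is refused whole. The fingers move at their own pace and stop on an object; "grip_force" is the grip in N (left out, the last holds). Time passes only in rows, so rows that do not move let the fingers close. It gives the time, the measured TCP pose, the force, the opening and the grip force at its end, in the units of the state.
- bot.get_obs(): the state, without advancing time (a new reading comes with each control period).
- bot.snapshot(name): name is "side" or "top"; returns (picture, depth): 384x512x3 uint8, red, green, blue; 384x512 float32, m along the optical axis (not along the pixel's ray), 0 where there is no reading.
- bot.calibration(name): a dict with "camera_matrix" (3x3 intrinsics, pixels), "world_to_cam" (4x4, takes a point from world to camera coordinates). Camera axes: x right, y up, looking along -z (the intrinsics and any distortion apply to the point x, -y, -z); pixel columns grow to the right and rows downward; lengths in m; the calibration is good to about 2 mm. A picture is of the moment at which its call begins. calibration takes no time and is no camera call.
- bot.hand_in(): hands the job in; it is judged then, once.
Trained networks look in the newest picture that a camera, given by its name, has taken for a name from the list of things; names that differ only in an ending like _2 or _b are one class to them, and where a whole thing is asked for, a point or a joint stands for the part that bears it (a point fixed in the world has none). Each returns a list of dicts, best first, with "p" (0 to 1); they miss things now and then, are a little off and sometimes report something else, mostly with a low value. They report only what shows in the picture. A call takes as long as a camera call.
- bot.silhouettes(name, camera): "region" (384x512 bool, what is visible of it).
- bot.mark_of(name, camera): "at" ([x, y, z] in m, in world coordinates, good to about 4 mm: a listed point, or the origin of a listed thing).
The state is a dict: "time": time; "joint_pos": joint angles; "qvel": joint speeds; "joint_torque": joint torques, N m; "ee_pos": TCP position; "ee_rot": TCP orientation; "force": force on the tool from outside, world axes, zero at the start; "torque": the same for the moment, N m; "opening": opening from 0.0 (shut) to 1.0 (fully open); "grasp_force": force on a finger pad.
Only numpy, scipy, OpenCV 4.12 (cv2) and the standard library are available. Lean on these libraries where they do the work, as an engineer would, in place of code of your own. Each camera call takes 0.05 s, during which the arm holds its last target. There are 200 camera calls.

### The job

The pink solution in the flask is to be compared with the pink chart, so open the ring-bound colour chart at that leaf. With the fingertips only, pushing and never gripping or lifting anything off, swing the keeper with the red stud right out until it is clear of the leaves, and only then turn the top leaf (yellow tab) over the rings and press it down flat on the left side of the stand. Do not force the leaf up against the keeper, leave the pink and green leaves lying on the right, the keeper swung out, and everything else on the bench where it stands.

Things in the scene. Friction and masses are not known exactly. Their poses are not given: they have to be found in the camera images.
- stand: Fixed bench stand under the ring-bound chart; origin at the centre of its underside, x along the ring spine (away from the robot at yaw 0), y left, z up. Aluminium deck 250 (x) by 244 mm (y) with dark blue book covers on it, top 50 and underside 39 mm above the bench, on a grey foot 196 by 190 mm. Three steel rings stand on y = 0 at x = -62, 0, +62 mm and rise to 74 mm above the bench.
- ring_mid (a point): Middle of the line about which all leaves turn: 58 mm above the bench over the stand's centre. The line runs along the stand's x axis. The rings are stiff: a leaf stays at any angle where it is left; turning one takes 1 to 1.5 N at its tab.
- leaf_yellow (a joint): Angle of the top leaf (yellow to orange patches) about the ring line: 0 flat on the right (-y) half, 1.57 upright, 3.14 flat on the left (+y), its stop. Rigid white plate, 55 g, 180 mm along the spine, 4 mm thick, from 6 to 126 mm from the ring line; its yellow tab reaches to 154 mm. Its mid-plane lies 5 mm above the ring line at 0, 5 mm below it at 3.14. The shut keeper blocks it.
- leaf_yellow_tab (a point): Centre of the yellow tab (46 mm along the spine, 4 mm thick), 138 mm from the ring line, 60 mm from the stand's centre along +x; moves with the leaf (leaf frame: x along the spine, -y outward). At angle 0 the tab overhangs the deck by 32 mm, its underside 61 mm above the bench with free space below it.
- leaf_pink (a joint): Angle of the second leaf, the one with pink patches, 5 mm below the yellow one; same plate; its pink tab is centred on the stand's x = 0. 0 = lying flat on the right; it must stay there.
- leaf_green (a joint): Angle of the lowest leaf, with green patches, 5 mm below the pink one; its green tab is centred on the stand's x = -60 mm. 0 = lying flat on the right; it must stay there.
- keeper (a joint): Angle of the keeper, a flat steel swivel bar 14 mm wide; upright pivot at the stand's x = -110, y = -85 mm. 0 = along the stand's +x, over the leaf's front edge (x = -90 mm); grows as it swings to the right (clockwise from above); clear of the leaf from 1.25, stop at 1.9. Starts at 0 to 0.3; stays where left; 0.6 N at the stud. Bar 67 to 71 mm above the bench, 2 mm above the leaf.
- keeper_stud (a point): Centre of the top of the keeper's red round upright stud, 14 mm thick, 36 mm from the pivot; its top is 93.5 mm above the bench, the red part begins at 77.5 mm with a 9 mm steel neck below it down to the bar.
- gel_flask: small conical glass flask with pink contents, 51 mm wide, 76 mm tall, standing on the bench behind the stand; origin at the centre of its underside. Leave alone
- test_block: flat clear slide case with a black base, 26 x 44 x 14 mm, on the bench to the right behind the stand; origin at the centre of its underside. Leave alone
- pen_blue: white pen with a blue cap, 130 mm long, 10 mm wide, lying on the bench left of the stand; origin under its middle. Leave alone
- beaker_yellow: glass beaker with yellowish contents, 65 x 75 mm, 89 mm tall, at the left behind the stand; origin at the centre of its underside. Leave alone
- timer: white countdown timer, 36 x 68 x 61 mm, far to the right; origin at the centre of its underside. Leave alone
- drop_bottle_1: brown dropper bottle with a red bulb, 42 mm wide, 108 mm tall, on the bench behind the stand to the left; origin at the centre of its underside. Leave alone

How it is judged:
By the outcome, as a careful person would: the job done as asked, in the order asked, and still so for the second after the job is handed in, with the robot touching nothing.
It also fails if it takes over 51 s, if anything falls off the work surface, if the arm or the gripper's body presses on something with over 40 N, if the wrist force passes 120 N, or if a joint passes its speed limit or range.

## Working session

There is one attempt and no reset: what is moved stays moved. The work goes in short steps, Python scripts to look and compute and a tool call to move; the robot and the scene stay as the last step left them, time stands still between calls to the robot, and variables do not carry over. Pictures are saved under pics/ and viewed, at most 10 in all, crops included, and the job is handed in when it is done.

Besides the shell and the picture viewer there is one more tool, called after "Request:" in YAML: its name, and indented under it one key for each argument. send_rows: Moves the arm, as the interface text tells. Its arguments: {"type":"object","properties":{"targets":{"type":"array","items":{"type":"array","items":{"type":"number","minimum":-1,"maximum":1}}},"grip_force":{"type":"number"}},"required":["targets"]}

```bash
mkdir -p pics; ls; python3 - <<'E'
from rig import bot
import cv2,numpy as np
for c in("top","side"):
    p,d=bot.snapshot(c); cv2.imwrite(f"pics/{c}0.png",p[:,:,::-1])
    K=bot.calibration(c); print(K["camera_matrix"],K["world_to_cam"])
    for n in("stand","ring_mid","leaf_yellow_tab","keeper_stud","gel_flask","test_block","pen_blue","beaker_yellow","timer","drop_bottle_1"):
        print(c,n,[(np.round(m["at"],3),round(m["p"],2)) for m in bot.mark_of(n,c)[:2]])
o=bot.get_obs();print(o)
E
python3 -c "
import cv2,numpy as np
cv2.imwrite('pics/both.png',cv2.resize(np.vstack([cv2.imread('pics/top0.png'),cv2.imread('pics/side0.png')]),(400,600)))"
```

```text
pics
[[353.542817     0.         257.05337542]
 [  0.         353.542817   196.48208748]
 [  0.           0.           1.        ]] [[ 0.0035417  -0.9998532   0.01676414 -0.10811958]
 [ 0.98733722  0.00615514  0.15851603 -0.62372727]
 [-0.15859595  0.01599044  0.98721408 -1.16562554]
 [ 0.          0.          0.          1.        ]]
top stand [(array([ 0.54 ,  0.027, -0.   ]), 0.64)]
top ring_mid [(array([0.535, 0.029, 0.059]), 0.82)]
top leaf_yellow_tab [(array([ 0.619, -0.101,  0.06 ]), 0.74)]
top keeper_stud [(array([ 0.705, -0.173, -0.002]), 0.71), (array([0.536, 0.029, 0.061]), 0.59)]
top gel_flask [(array([0.727, 0.09 , 0.   ]), 0.61)]
top test_block [(array([ 0.705, -0.172, -0.003]), 0.46)]
top pen_blue [(array([0.385, 0.22 , 0.003]), 0.62)]
top beaker_yellow [(array([ 0.687,  0.338, -0.001]), 0.67), (array([ 0.584, -0.512,  0.002]), 0.52)]
top timer [(array([ 0.588, -0.512, -0.001]), 0.66)]
top drop_bottle_1 [(array([ 0.715,  0.171, -0.002]), 0.54)]
[[496.65780086   0.         266.17602934]
 [  0.         496.65780086 198.28635393]
 [  0.           0.           1.        ]]
[... 910 characters left out ...]
74, -0.001]), 0.6)]
{'time': 1.1, 'joint_pos': array([ 1.10337325e+00,  4.90908890e-01,  1.55890794e+00, -4.93074813e-06,
        1.09169934e+00, -1.05622969e-01]), 'qvel': array([-0.00027726, -0.00030159, -0.00041687, -0.00075993,  0.00100682,
        0.0009542 ]), 'joint_torque': array([ 2.19701578e-04, -6.18289518e+01, -2.61836582e+01, -1.53479932e-04,
        5.39587309e-04,  1.08013131e-05]), 'ee_pos': array([0.2212238 , 0.58455361, 0.20651868]), 'ee_rot': array([1.29068438e-05, 1.79913894e-01, 9.83682362e-01, 3.60656128e-05]), 'force': array([-0.02707231,  0.48405841,  0.13991599]), 'torque': array([0.0092456 , 0.05096141, 0.02969049]), 'grasp_force': 0.0, 'opening': 1.002991508960656}
```

View pics/top0.png

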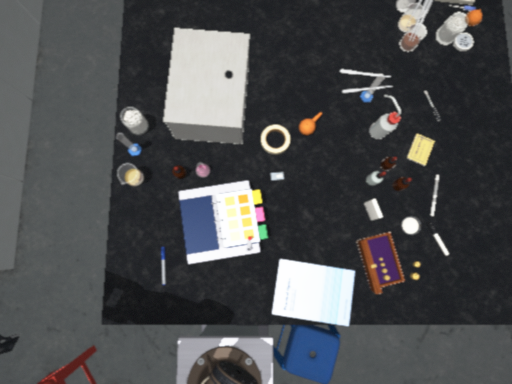

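View pics/side0.png

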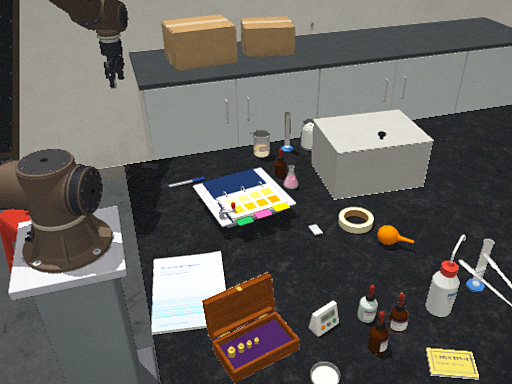

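The chart is at about (0.537, 0.026) with roughly +10° yaw. In the top view its tabs are near px (258,196), (260,214) and (263,232), with the red stud near (250,240). I'll refine the yaw and stud position next.

```bash
cat > h.py <<'E'
import numpy as np,cv2
from rig import bot
from scipy.spatial.transform import Rotation as R
def pts(c,mask,d):
    K=bot.calibration(c);k=K["camera_matrix"];M=np.linalg.inv(K["world_to_cam"])
    v,u=np.nonzero(mask&(d>0));z=d[v,u]
    P=np.c_[(u-k[0,2])/k[0,0]*z,-(v-k[1,2])/k[1,1]*z,-z,np.ones_like(z)]
    return (P@M.T)[:,:3]
def colour(p,lo,hi):
    return cv2.inRange(cv2.cvtColor(p,cv2.COLOR_RGB2HSV),lo,hi)>0
E
python3 - <<'E'
from h import *
for c in("side","top"):
    p,d=bot.snapshot(c)
    for n,lo,hi in(("yel",(24,150,100),(34,255,255)),("pink",(145,100,80),(172,255,255)),("green",(50,100,60),(90,255,255)),("red",(0,180,80),(6,255,255)),("blue",(105,100,30),(125,255,255))):
        P=pts(c,colour(p,lo,hi),d)
        P=P[(abs(P[:,0]-.54)<.15)&(abs(P[:,1]-.02)<.16)&(P[:,2]>.04)&(P[:,2]<.11)]
        if n=="yel": P=P[P[:,1]<-.08]
        if len(P):print(c,n,len(P),P.mean(0).round(4),P.min(0).round(3),P.max(0).round(3), cv2.minAreaRect((P[:,:2]*1000).astype(np.float32)))
E
```

```text
side yel 122 [ 0.5906 -0.0977  0.0637] [ 0.489 -0.121  0.057] [ 0.645 -0.08   0.068] ((566.3657836914062, -100.65960693359375), (37.30326461791992, 157.03965759277344), 87.93096923828125)
side pink 105 [ 0.5607 -0.1141  0.0583] [ 0.538 -0.132  0.044] [ 0.586 -0.095  0.062] ((561.7722778320312, -113.50157928466797), (47.728084564208984, 35.99047088623047), 2.3328909873962402)
side green 103 [ 0.5024 -0.1234  0.0531] [ 0.479 -0.139  0.048] [ 0.528 -0.104  0.058] ((503.4618225097656, -122.88090515136719), (46.94347381591797, 33.19624328613281), 9.205498695373535)
side red 17 [ 0.4784 -0.0849  0.0892] [ 0.474 -0.091  0.082] [ 0.483 -0.075  0.095] ((478.3918762207031, -83.38272094726562), (9.629895210266113, 14.48583698272705), 11.036476135253906)
side blue 918 [0.5222 0.0902 0.0481] [ 0.429 -0.11   0.042] [0.625 0.16  0.059] ((538.924560546875, 26.152862548828125), (189.96780395507812, 245.29928588867188), 9.368264198303223)
top yel 96 [ 0.6222 -0.1052  0.066 ] [ 0.599 -0.118  0.061] [ 0.645 -0.091  0.073] ((622.4240112304688, -105.57379150390625), (46.0599365234375, 23.89760398864746), 11.121268272399902)
top pink 70 [ 0.5659 -0.1168  0.0606] [ 0.539 -0.129  0.057] [ 0.587 -0.101  0.066] ((563.118896484375, -115.73036193847656), (45.36415100097656, 24.0485897064209), 11.086284637451172)
top green 100 [ 0.5037 -0.1248  0.0556] [ 0.482 -0.139  0.048] [ 0.526 -0.112  0.061] ((503.7835998535156, -124.74634552001953), (45.373722076416016, 24.566789627075195), 9.671087265014648)
top blue 1616 [0.5278 0.0935 0.0507] [0.435 0.028 0.043] [0.624 0.159 0.059] ((528.9299926757812, 93.52972412109375), (179.41729736328125, 104.89960479736328), 9.53862190246582)
```

Request:
send_rows:
  targets:
    - [-0.119,-0.125,0,0,0,0,1]
    - [-0.119,-0.125,0,0,0,0,1]
    - [-0.119,-0.125,0,0,0,0,1]
    - [-0.119,-0.125,0,0,0,0,1]
    - [-0.119,-0.125,0,0,0,0,1]
    - [-0.119,-0.125,0,0,0,0,1]
    - [-0.119,-0.125,0,0,0,0,1]
    - [-0.119,-0.125,0,0,0,0,1]
    - [-0.119,-0.125,0,0,0,0,1]
    - [-0.119,-0.125,0,0,0,0,1]
    - [-0.119,-0.125,0,0,0,0,1]
    - [-0.119,-0.125,0,0,0,0,1]
    - [-0.119,-0.125,0,0,0,0,1]
    - [-0.119,-0.125,0,0,0,0,1]
    - [-0.119,-0.125,0,0,0,0,1]
    - [-0.119,-0.125,0,0,0,0,1]
    - [-0.119,-0.125,0,0,0,0,1]
    - [-0.119,-0.125,0,0,0,0,1]
    - [-0.119,-0.125,0,0,0,0,1]
    - [-0.119,-0.125,0,0,0,0,1]

```text
time: 3.2
ee_pos: [0.4898, -0.053, 0.2067]
ee_rot: [0.0, 0.18, 0.984, 0.0]
force: [0.8, 1.0, -0.8]
opening: -0.0
grasp_force: 0.0
```

Request:
send_rows:
  targets:
    - [0,0,0,0,0,0,1]
    - [0,0,0,0,0,0,1]

```text
time: 3.4
ee_pos: [0.4893, -0.0519, 0.2063]
ee_rot: [-0.0, 0.181, 0.984, 0.0]
force: [0.9, 0.1, 0.7]
opening: 0.002
grasp_force: 0.0
```

Request:
send_rows:
  targets:
    - [0,0,0.15,0,0,0,1]
    - [0,0,0.15,0,0,0,1]
    - [0,0,0.15,0,0,0,1]
    - [0,0,0.1,0,0,0,1]
    - [0,0,0.06,0,0,0,1]
    - [0,0,0,0,0,0,1]

```text
time: 4.0
ee_pos: [0.4884, -0.0504, 0.0834]
ee_rot: [-0.001, 0.179, 0.984, 0.0]
force: [-0.0, 0.1, -0.2]
opening: 0.0
grasp_force: 0.0
```

```bash
python3 - <<'E'
from h import *
p,_=bot.snapshot("side");cv2.imwrite("pics/s1.png",cv2.resize(p[150:250,170:320,::-1],(750,500),interpolation=cv2.INTER_CUBIC))
E
```

```text
(no output)
```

View pics/s1.png

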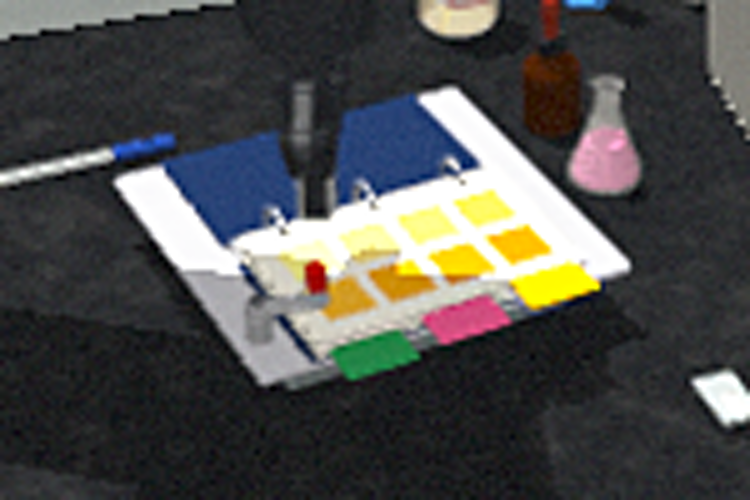

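Request:
send_rows:
  targets:
    - [-0.08,-0.021,0,0,0,0,1]
    - [0,0,0,0,0,0.0372,1]
    - [0,0,0,0,0,0.0372,1]
    - [0,0,0,0,0,0.0372,1]
    - [0,0,0,0,0,0.0372,1]
    - [0,0,0,0,0,0,1]

```text
time: 4.65
ee_pos: [0.5032, -0.0607, 0.0856]
ee_rot: [0.001, 0.403, 0.915, 0.0]
force: [0.0, -0.5, 0.5]
opening: -0.001
grasp_force: 0.0
```

Request:
send_rows:
  targets:
    - [0,-0.02,0,0,0,0,1]
    - [0,-0.02,0,0,0,0,1]
    - [-0.017,-0.024,0,0,0,0,1]
    - [-0.017,-0.024,0,0,0,0,1]
    - [-0.009,-0.03,0,0,0,0,1]
    - [-0.009,-0.03,0,0,0,0,1]
    - [0.002,-0.031,0,0,0,0,1]
    - [0.002,-0.031,0,0,0,0,1]
    - [0.012,-0.029,0,0,0,0,1]
    - [0.012,-0.029,0,0,0,0,1]
    - [0,0,0,0,0,0,1]

```text
time: 5.75
ee_pos: [0.4658, -0.101, 0.0845]
ee_rot: [-0.0, 0.403, 0.915, 0.0]
force: [0.1, -0.5, -0.3]
opening: -0.001
grasp_force: 0.0
```

```bash
python3 - <<'E'
from h import *
p,d=bot.snapshot("side");cv2.imwrite("pics/s2.png",cv2.resize(p[150:250,170:320,::-1],(750,500),interpolation=cv2.INTER_CUBIC))
P=pts("side",colour(p,(0,180,80),(6,255,255)),d);P=P[(abs(P[:,0]-.48)<.1)&(abs(P[:,1]+.05)<.13)];print(P.mean(0),len(P))
print(bot.mark_of("keeper_stud","side"))
E
```

```text
[ 0.47832142 -0.08904211  0.08929761] 11
[{'at': [0.4808, -0.0788, 0.0952], 'p': 0.43}]
```

View pics/s2.png

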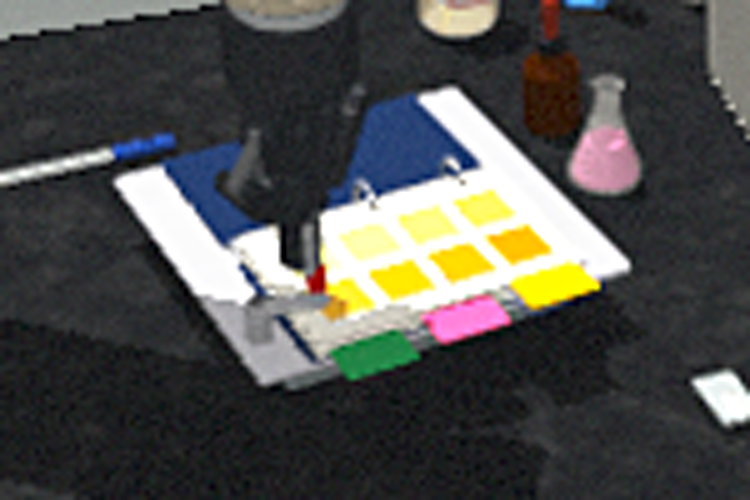

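```bash
python3 - <<'E'
from h import *
def proj(c,P):
    K=bot.calibration(c);q=K["world_to_cam"]@np.r_[P,1];k=K["camera_matrix"]
    return np.array([k[0,0]*q[0]/-q[2]+k[0,2],-k[1,1]*q[1]/-q[2]+k[1,2]])
for P in([.4884,-.0504,.0834],[.4658,-.101,.0845],[.480,-.08,.0935]):
    v=proj("side",P);print(v,(v-[170,150])*5)
o=bot.get_obs();print(o["ee_pos"],o["force"],o["joint_pos"])
p,d=bot.snapshot("top");cv2.imwrite("pics/t2.png",cv2.resize(p[165:285,165:285,::-1],(600,600),interpolation=cv2.INTER_CUBIC))
E
```

```text
[233.13963018 199.20210836] [315.69815092 246.01054182]
[230.0284024  209.66339352] [300.14201201 298.31696762]
[232.79964604 202.31340394] [313.99823021 261.5670197 ]
[ 0.46663574 -0.10088551  0.08457834] [ 1.20310308  0.8358965  -1.41862604] [-3.51464664e-01  4.65846516e-01  2.04047271e+00  1.92053892e-04
  6.35026949e-01 -1.09305771e+00]
```

View pics/t2.png

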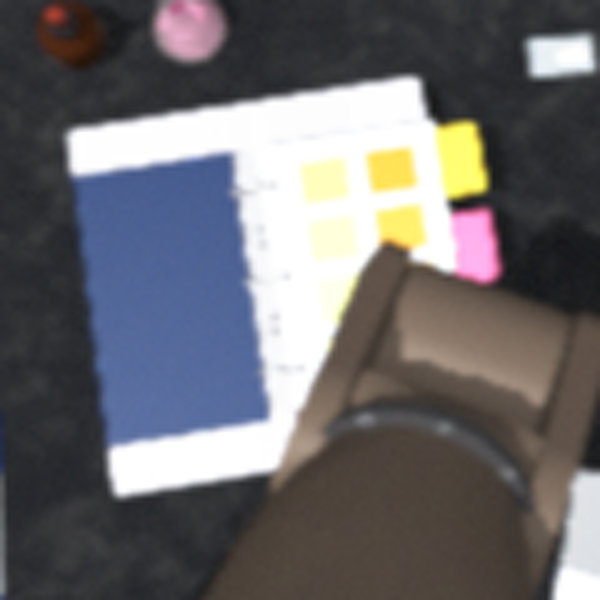

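```bash
python3 - <<'E'
from h import *
p,d=bot.snapshot("side")
m=np.zeros(d.shape,bool);m[194:208,222:238]=1
P=pts("side",m,d).reshape(14,16,3)
for r in range(0,14): print(194+r,[tuple((P[r,c]*1000).astype(int)) for c in (4,6,8,10)], p[194+r,226:234:2].sum(1))
E
```

```text
Traceback (most recent call last):
ValueError: cannot reshape array of size 669 into shape (14,16,3)
```

```bash
python3 - <<'E'
from h import *
p,d=bot.snapshot("side")
d=np.where(d>0,d,9.)
m=np.zeros(d.shape,bool);m[190:210,222:238]=1
P=pts("side",m,d).reshape(20,16,3)
for r in range(0,20): print(190+r,[tuple(int(x) for x in P[r,c]*1000) for c in (4,6,8,10)], p[190+r,226:234:2].astype(int).sum(1))
E
```

```text
190 [(449, -135, 178), (461, -107, 157), (464, -122, 166), (470, -116, 161)] [102 110 108  97]
191 [(449, -134, 174), (458, -119, 162), (464, -117, 160), (471, -115, 157)] [ 96 115 102 100]
192 [(449, -136, 172), (456, -131, 167), (464, -116, 156), (469, -119, 157)] [ 99  97  75 142]
193 [(449, -136, 168), (456, -128, 162), (464, -116, 152), (470, -118, 153)] [ 88  99  83 172]
194 [(448, -136, 165), (455, -130, 160), (464, -117, 150), (469, -119, 150)] [ 97 101 113 201]
195 [(448, -138, 163), (456, -128, 155), (465, -111, 142), (470, -114, 143)] [ 40 107 156 355]
196 [(454, -107, 138), (454, -134, 156), (463, -118, 144), (470, -115, 140)] [  9 112 150 364]
197 [(455, -105, 134), (460, -108, 135), (464, -114, 138), (470, -115, 137)] [  8 131 160 349]
198 [(454, -109, 133), (459, -113, 135), (465, -111, 132), (469, -117, 135)] [ 76 121 128 383]
199 [(454, -107, 128), (459, -111, 130), (464, -115, 132), (469, -116, 131)] [260 124 159 371]
200 [(453, -111, 128), (458, -113, 128), (464, -113, 127), (469, -116, 128)] [219 108 141 374]
201 [(453, -108, 122), (458, -112, 124), (464, -114, 124), (469, -113, 122)] [274  97 120 382]
202 [(453, -106, 118), (458, -110, 119), (463, -116, 122), (470, -111, 117)] [654  62  85 407]
203 [(469, -35, 63), (458, -112, 117), (463, -114, 117), (469, -113, 115)] [765 386 109 412]
204 [(468, -39, 63), (474, -38, 60), (463, -114, 113), (469, -112, 111)] [765 765 441 371]
205 [(467, -42, 61), (472, -44, 61), (478, -46, 61), (469, -111, 107)] [765 765 702 244]
206 [(466, -47, 61), (471, -49, 61), (476, -56, 65), (474, -91, 89)] [765 765 765 154]
207 [(463, -57, 64), (470, -56, 62), (474, -61, 65), (476, -82, 79)] [606 580 765 148]
208 [(462, -61, 64), (467, -66, 66), (474, -63, 62), (474, -88, 80)] [625 621 431 252]
209 [(460, -71, 68), (465, -75, 69), (471, -74, 67), (475, -82, 72)] [436 526 418 398]
```

The side-camera depth puts the fingertips about 20 mm above the reported TCP, at z≈0.105. They passed over the stud without moving it. I'll go back to the start point and repeat the push 22 mm lower.

Request:
send_rows:
  targets:
    - [0.01,0.091,0,0,0,0,1]
    - [0.01,0.091,0,0,0,0,1]
    - [0.01,0.091,0,0,0,0,1]
    - [0,0,0.055,0,0,0,1]
    - [0,0,0.055,0,0,0,1]
    - [0,0,0,0,0,0,1]

```text
time: 6.6
ee_pos: [0.5015, -0.0597, 0.0607]
ee_rot: [-0.002, 0.403, 0.915, -0.0]
force: [-1.1, -0.1, 0.1]
opening: 0.0
grasp_force: 0.0
```

```bash
python3 - <<'E'
from h import *
p,d=bot.snapshot("side")
P=pts("side",colour(p,(0,180,80),(6,255,255)),d);P=P[(abs(P[:,0]-.48)<.1)&(abs(P[:,1]+.05)<.13)];print(P.mean(0),len(P))
P=pts("side",p.max(2)<75,d);P=P[(abs(P[:,0]-.503)<.03)&(abs(P[:,1]+.06)<.035)&(P[:,2]>.075)&(P[:,2]<.16)];P=P[P[:,2].argsort()]
print(P[:12].round(3),np.percentile(P,[5,95],0))
cv2.imwrite("pics/s3.png",cv2.resize(p[150:250,170:320,::-1],(750,500),interpolation=cv2.INTER_CUBIC))
E
```

```text
[ 0.47828182 -0.08436179  0.08829564] 19
[[ 0.498 -0.071  0.092]
 [ 0.495 -0.074  0.094]
 [ 0.493 -0.069  0.095]
 [ 0.491 -0.066  0.097]
 [ 0.495 -0.073  0.098]
 [ 0.497 -0.075  0.098]
 [ 0.499 -0.071  0.099]
 [ 0.493 -0.07   0.099]
 [ 0.491 -0.064  0.1  ]
 [ 0.495 -0.072  0.1  ]
 [ 0.493 -0.07   0.103]
 [ 0.497 -0.066  0.103]] [[ 0.48514174 -0.09156102  0.09937135]
 [ 0.52888076 -0.05357608  0.15659633]]
```

View pics/s3.png

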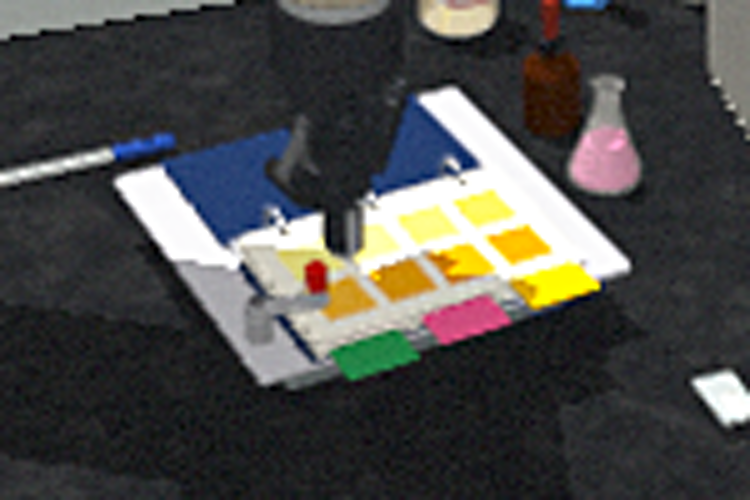

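Request:
send_rows:
  targets:
    - [0,-0.02,0.02,0,0,0,1]
    - [0,-0.02,0,0,0,0,1]
    - [-0.017,-0.024,0,0,0,0,1]
    - [-0.017,-0.024,0,0,0,0,1]
    - [0,0,0,0,0,0,1]

```text
time: 7.15
ee_pos: [0.4945, -0.0774, 0.0587]
ee_rot: [0.0, 0.403, 0.915, 0.0]
force: [1.0, 0.3, 0.2]
opening: 0.003
grasp_force: 0.0
```

```bash
cat >> h.py <<'E'
def stud():
    p,d=bot.snapshot("side")
    P=pts("side",colour(p,(0,150,60),(6,255,255)),d);P=P[(abs(P[:,0]-.48)<.1)&(abs(P[:,1]+.05)<.13)]
    o=bot.get_obs();print("stud",P.mean(0).round(4),len(P),"tcp",o["ee_pos"].round(4),o["force"].round(1))
E
python3 -c "
from h import *
stud()"
```

```text
stud [ 0.4763 -0.0939  0.0884] 14 tcp [ 0.4944 -0.077   0.0587] [ 0.4  0.2 -0.1]
```

Request:
send_rows:
  targets:
    - [-0.009,-0.03,0,0,0,0,1]
    - [-0.009,-0.03,0,0,0,0,1]
    - [0.002,-0.031,0,0,0,0,1]
    - [0.002,-0.031,0,0,0,0,1]
    - [0.012,-0.029,0,0,0,0,1]
    - [0.012,-0.029,0,0,0,0,1]
    - [0,0,0,0,0,0,1]

```text
time: 7.9
ee_pos: [0.4655, -0.0994, 0.0584]
ee_rot: [-0.0, 0.403, 0.915, -0.0]
force: [-0.1, -0.2, 0.6]
opening: -0.004
grasp_force: 0.0
```

```bash
python3 -c "
from h import *
stud()"
```

```text
stud [ 0.4485 -0.1169  0.087 ] 23 tcp [ 0.466  -0.0994  0.0585] [ 0.7 -1.4  0.6]
```

Request:
send_rows:
  targets:
    - [0.014,-0.017,0,0,0,0,1]
    - [0.014,-0.016,0,0,0,0,1]
    - [0,0,0,0,0,0,1]

```text
time: 8.25
ee_pos: [0.4573, -0.0994, 0.0585]
ee_rot: [-0.0, 0.403, 0.915, 0.0]
force: [-0.6, 0.2, 0.0]
opening: 0.001
grasp_force: 0.0
```

```bash
python3 -c "
from h import *
stud()"
```

```text
stud [ 0.441  -0.1154  0.0876] 20 tcp [ 0.4576 -0.0995  0.0585] [1.5 1.7 0.1]
```

Request:
send_rows:
  targets:
    - [0,0.03,0,0,0,0,1]
    - [0,0,-0.1,0,0,0,1]
    - [0,0,-0.2,0,0,0,1]
    - [0,0,-0.2,0,0,0,1]
    - [0,0,-0.2,0,0,0.0458,1]
    - [0,0,0,0,0,0.0458,1]
    - [0,0,0,0,0,0.0458,1]
    - [0,0,0,0,0,0.0458,1]
    - [-0.072,0.16,0,0,0,0,1]
    - [-0.072,0.16,0,0,0,0,1]
    - [-0.072,0.16,0,0,0,0,1]
    - [-0.072,0.16,0,0,0,0,1]
    - [-0.072,0.16,0,0,0,0,1]
    - [0,0,0,0,0,0,1]

```text
time: 9.7
ee_pos: [0.635, -0.1406, 0.1974]
ee_rot: [0.0, 0.646, 0.763, 0.0]
force: [-0.6, 0.5, -1.5]
opening: 0.001
grasp_force: 0.0
```

```bash
python3 -c "
from h import *
stud();o=bot.get_obs();print(R.from_quat(o['ee_rot'][[1,2,3,0]]).as_matrix().round(3),o['joint_pos'].round(3))"
```

```text
stud [ 0.4411 -0.1158  0.0875] 21 tcp [ 0.6331 -0.14    0.1974] [-0.4  0.  -0. ]
[[-0.165  0.986 -0.001]
 [ 0.986  0.165  0.   ]
 [ 0.001 -0.001 -1.   ]] [-0.32   0.534  1.507  0.     1.102 -0.486]
```

Request:
send_rows:
  targets:
    - [0,0,0,0,0.0417,0,1]
    - [0,0,0,0,0.0417,0,1]
    - [0,0,0,0,0.0417,0,1]
    - [0,0,0,0,0.0417,0,1]
    - [0,0,0,0,0.0417,0,1]
    - [0,0,0,0,0.0417,0,1]
    - [0,0,0,0,0,0,1]

```text
time: 10.45
ee_pos: [0.6309, -0.1413, 0.1961]
ee_rot: [-0.295, 0.598, 0.703, 0.248]
force: [-0.4, 0.1, -0.4]
opening: 0.002
grasp_force: 0.0
```

```bash
python3 -c "
from h import *
o=bot.get_obs();print(o['ee_pos'],R.from_quat(o['ee_rot'][[1,2,3,0]]).as_matrix().round(3),o['joint_pos'].round(3))"
```

```text
[ 0.63094762 -0.14134247  0.19607701] [[-0.112  0.987 -0.119]
 [ 0.694  0.163  0.702]
 [ 0.711 -0.004 -0.703]] [-0.559  0.751  1.313  0.563  1.654 -0.844]
```

Request:
send_rows:
  targets:
    - [-0.12,0,0.12,0,0,0,1]
    - [-0.12,0,0.12,0,0,0,1]
    - [-0.12,0,0.12,0,0,0,1]
    - [-0.12,0,0.12,0,0,0,1]
    - [-0.1,0,0.1,0,0,0,1]
    - [-0.05,0,0.05,0,0,0,1]
    - [0,0,0,0,0,0,1]

```text
time: 11.15
ee_pos: [0.6314, -0.1392, 0.0194]
ee_rot: [-0.293, 0.597, 0.705, 0.247]
force: [-0.5, -0.6, 0.6]
opening: 0.001
grasp_force: 0.0
```

```bash
python3 - <<'E'
from h import *
p,d=bot.snapshot("side");cv2.imwrite("pics/s4.png",cv2.resize(p[150:270,190:340,::-1],(750,600),interpolation=cv2.INTER_CUBIC))
def stand(P):
    c,s=np.cos(np.radians(9.5)),np.sin(np.radians(9.5));q=P-[.539,.023,0];return np.c_[q[:,0]*c+q[:,1]*s,-q[:,0]*s+q[:,1]*c,q[:,2]]
m=np.zeros(d.shape,bool);m[150:270,190:340]=1
Q=stand(pts("side",m&(d>0),d));Q=Q[(Q[:,1]<-.157)&(Q[:,2]>.008)&(Q[:,0]>0)&(Q[:,0]<.15)]
b=Q[Q[:,1].argsort()[::-1]][:15];print(b.round(3));b=Q[Q[:,2].argsort()][:10];print(b.round(3))
print(stand(bot.get_obs()["ee_pos"][None]))
E
```

```text
[[ 0.068 -0.212  0.037]
 [ 0.119 -0.214  0.009]
 [ 0.122 -0.215  0.008]
 [ 0.061 -0.218  0.044]
 [ 0.121 -0.222  0.013]
 [ 0.121 -0.222  0.01 ]
 [ 0.117 -0.223  0.012]
 [ 0.046 -0.224  0.078]
 [ 0.054 -0.228  0.056]
 [ 0.121 -0.228  0.014]
 [ 0.117 -0.229  0.009]
 [ 0.117 -0.23   0.013]
 [ 0.119 -0.231  0.013]
 [ 0.126 -0.231  0.01 ]
 [ 0.038 -0.232  0.086]]
[[ 0.115 -0.249  0.008]
 [ 0.118 -0.239  0.008]
 [ 0.12  -0.246  0.008]
 [ 0.122 -0.215  0.008]
 [ 0.117 -0.229  0.009]
 [ 0.133 -0.248  0.009]
 [ 0.119 -0.214  0.009]
 [ 0.122 -0.233  0.009]
 [ 0.127 -0.247  0.01 ]
 [ 0.121 -0.222  0.01 ]]
[[ 0.06495001 -0.17572306  0.02088708]]
```

View pics/s4.png

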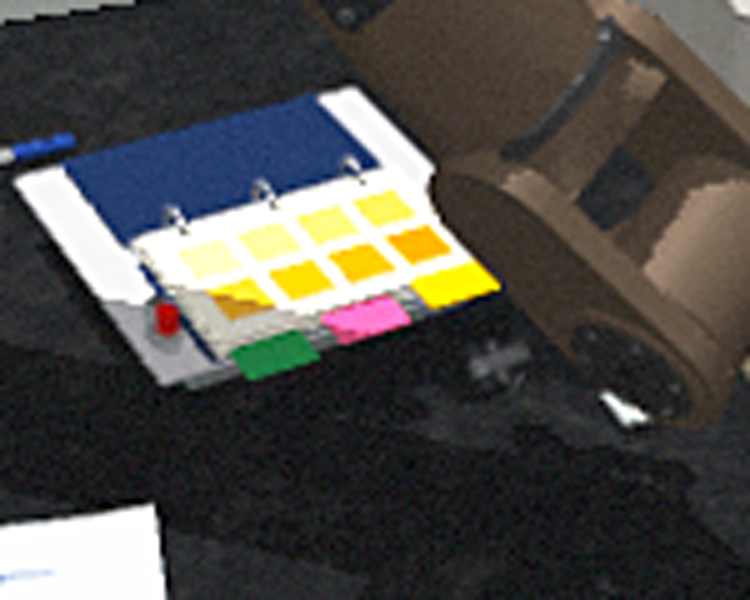

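```bash
cat >> h.py <<'E'
def stand(P):
    c,s=np.cos(np.radians(9.5)),np.sin(np.radians(9.5));q=P-[.539,.023,0];return np.c_[q[:,0]*c+q[:,1]*s,-q[:,0]*s+q[:,1]*c,q[:,2]]
E
python3 - <<'E'
from h import *
p,d=bot.snapshot("side")
b=colour(p,(8,40,50),(20,160,200))
m=np.zeros(d.shape,bool);m[150:236,262:340]=1
P=pts("side",m&b,d);P=P[P[:,2]>.1];Q=stand(P)
for lo in np.arange(-.4,.1,.05):
    s=Q[(Q[:,1]>lo)&(Q[:,1]<=lo+.05)]
    if len(s):print(lo.round(2),len(s),s.min(0).round(3),s.max(0).round(3))
print([ (x["at"],x["p"]) for x in bot.mark_of("test_block","side")[:2]])
E
```

```text
-0.4 1604 [-0.055 -0.4    0.154] [ 0.091 -0.35   0.379]
-0.35 1295 [-0.092 -0.35   0.196] [ 0.084 -0.301  0.387]
-0.3 3 [ 0.067 -0.298  0.246] [ 0.073 -0.297  0.25 ]
[([0.5407, 0.0237, 0.057], 0.67), ([0.7041, -0.1788, -0.0017], 0.61)]
```

Request:
send_rows:
  targets:
    - [0.041,0,0.058,0,0,0,1]
    - [0.041,0,0.058,0,0,0,1]
    - [0.041,0,0.058,0,0,0,1]
    - [0,0,0,0,0,0,1]

```text
time: 11.7
ee_pos: [0.6244, -0.096, 0.0132]
ee_rot: [-0.293, 0.596, 0.705, 0.247]
force: [0.1, 0.5, 0.3]
opening: -0.005
grasp_force: 0.0
```

```bash
cat > plan.py <<'E'
from h import *
def pose(th):
    th=np.radians(th);t=np.pi/4+max(0,th-np.pi/2)/2
    u=np.array([-np.cos(th),np.sin(th)]);n=np.array([np.sin(th),np.cos(th)]);d=np.array([np.cos(t),-np.sin(t)])
    r=140-35*max(0,(th-np.pi/2)/(np.pi/2))
    C=154*u+3*n+14*d if th<np.pi/4 else r*u+3*n
    x=np.array([np.sin(t),np.cos(t)])
    return C+[0,58]-11*x+20*d,t
if __name__=="__main__":
    o=bot.get_obs();s=stand(o["ee_pos"][None])[0]*1000;print(s.round(1),o["force"].round(1))
    p,t=s[1:],np.pi/4
    for th in list(range(0,185,10)):
        q,t2=pose(th);v=q-p
        print(th,q.round(0),[round(float(v@[np.sin(t),np.cos(t)])/200,3),round(float(v@[np.cos(t),-np.sin(t)])/200,3)],round(-(t2-t)/np.pi,4));p,t=q,t2
E
python3 plan.py
```

```text
[  64.6 -131.5   13.2] [0.1 0.5 0.3]
0 [-138.   29.] [0.035, -0.079] -0.0
10 [-135.   56.] [0.104, -0.084] -0.0
20 [-127.   82.] [0.118, -0.065] -0.0
30 [-116.  106.] [0.127, -0.043] -0.0
40 [-100.  127.] [0.133, -0.021] -0.0
50 [-81. 145.] [0.128, 0.002] -0.0
60 [-61. 159.] [0.12, 0.024] -0.0
70 [-39. 169.] [0.114, 0.044] -0.0
80 [-15. 174.] [0.104, 0.063] -0.0
90 [  9. 176.] [0.092, 0.08] -0.0
100 [ 31. 169.] [0.052, 0.101] -0.0278
110 [ 51. 159.] [0.041, 0.103] -0.0278
120 [ 67. 145.] [0.029, 0.104] -0.0278
130 [ 81. 129.] [0.018, 0.104] -0.0278
140 [ 91. 111.] [0.007, 0.103] -0.0278
150 [97. 92.] [-0.003, 0.1] -0.0278
160 [100.  72.] [-0.013, 0.097] -0.0278
170 [99. 53.] [-0.022, 0.093] -0.0278
180 [94. 35.] [-0.03, 0.088] -0.0278
```

Request:
send_rows:
  targets:
    - [0.018,0,-0.04,0,0,0,1]
    - [0.018,0,-0.04,0,0,0,1]
    - [0.052,0,-0.042,0,0,0,1]
    - [0.052,0,-0.042,0,0,0,1]
    - [0.059,0,-0.033,0,0,0,1]
    - [0.059,0,-0.033,0,0,0,1]
    - [0.063,0,-0.022,0,0,0,1]
    - [0.063,0,-0.022,0,0,0,1]
    - [0,0,0,0,0,0,1]

```text
time: 12.6
ee_pos: [0.6228, -0.0826, 0.1081]
ee_rot: [-0.291, 0.596, 0.706, 0.248]
force: [0.2, -0.1, 0.2]
opening: 0.0
grasp_force: 0.0
```

```bash
python3 - <<'E'
from h import *
p,d=bot.snapshot("side");cv2.imwrite("pics/s5.png",cv2.resize(p[140:260,190:340,::-1],(750,600),interpolation=cv2.INTER_CUBIC))
Q=stand(pts("side",colour(p,(24,150,80),(34,255,255)),d));Q=Q[(Q[:,0]>.03)&(Q[:,0]<.1)&(Q[:,2]>.04)&(Q[:,2]<.25)&(abs(Q[:,1])<.18)];print(len(Q),Q.mean(0).round(3),Q.min(0).round(3),Q.max(0).round(3))
print(stand(bot.get_obs()["ee_pos"][None]))
E
```

```text
146 [ 0.058 -0.105  0.063] [ 0.031 -0.155  0.056] [ 0.082 -0.02   0.071]
[[ 0.06501132 -0.11826037  0.10705582]]
```

View pics/s5.png

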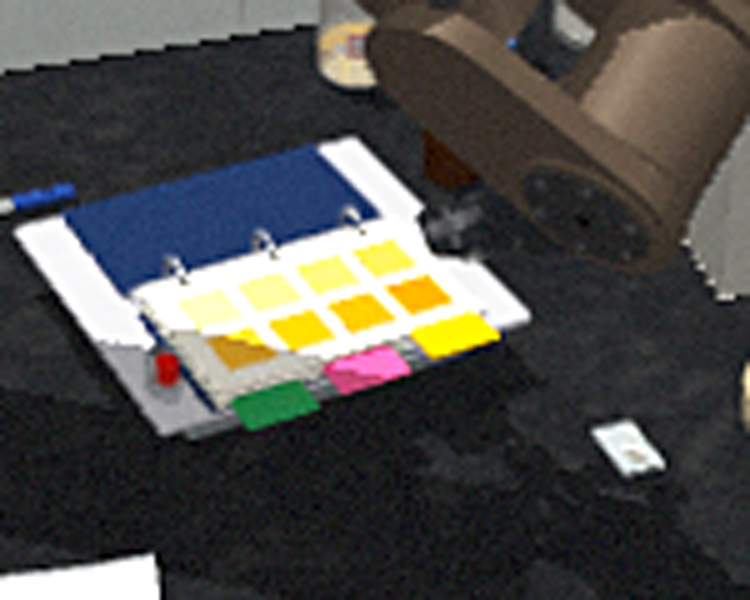

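```bash
python3 - <<'E'
from h import *
p,d=bot.snapshot("side")
o=bot.get_obs();M=R.from_quat(o['ee_rot'][[1,2,3,0]]).as_matrix()
m=(d>0);P=pts("side",m,d);L=(P-o["ee_pos"])@M*1000
k=(abs(L[:,0])<45)&(abs(L[:,1])<60)&(L[:,2]>-130)&(L[:,2]<20)&(P[:,2]>.085)
L=L[k]
for lo in range(-130,20,8):
    s=L[(L[:,2]>=lo)&(L[:,2]<lo+8)]
    if len(s):print(lo,len(s),s.min(0).round(0),s.max(0).round(0),np.median(s,0).round(0))
E
```

```text
-130 21 [ -20.  -55. -129.] [   3.  -18. -123.] [  -3.  -43. -125.]
-122 38 [ -21.  -60. -122.] [  10.  -17. -114.] [  -4.  -53. -118.]
-114 19 [ -19.  -59. -114.] [  12.  -14. -107.] [ -11.  -43. -112.]
-106 6 [ -19.  -45. -106.] [-12. -15. -98.] [ -13.  -16. -101.]
-98 8 [-18. -39. -97.] [  8.  -4. -90.] [-14. -16. -94.]
-90 5 [-13. -33. -89.] [ -1. -19. -82.] [-10. -26. -85.]
-82 15 [-14. -27. -81.] [ -3. -12. -75.] [ -8. -19. -79.]
-74 2 [-14. -13. -72.] [-12.  -8. -70.] [-13. -11. -71.]
-58 1 [-13.  -7. -54.] [-13.  -7. -54.] [-13.  -7. -54.]
-50 3 [-13.  -6. -47.] [-11.   5. -43.] [-12.  -0. -46.]
-42 2 [-12.  -6. -37.] [-11.  -2. -35.] [-12.  -4. -36.]
-34 1 [-13.   2. -33.] [-13.   2. -33.] [-13.   2. -33.]
```

```bash
python3 - <<'E'
from h import *
p,d=bot.snapshot("side")
o=bot.get_obs();M=R.from_quat(o['ee_rot'][[1,2,3,0]]).as_matrix()
K=bot.calibration("side");k=K["camera_matrix"]
def pj(P):
    q=K["world_to_cam"]@np.r_[P,1];return k[0,0]*q[0]/-q[2]+k[0,2],k[1,1]*q[1]/q[2]+k[1,2]
for s in range(0,64,4):
    r=[]
    for y in(-10,-5,0,5,10):
        u,v=pj(o["ee_pos"]+M@np.array([-6,y,-s])/1000)
        v=-k[1,1]*0+ v
        r.append((round(u),round(v),int(p[int(round(v)),int(round(u))].sum())))
    print(s,r)
E
```

```text
0 [(277, 194, 765), (278, 193, 765), (280, 193, 765), (281, 192, 518), (283, 192, 347)]
4 [(277, 193, 765), (279, 193, 765), (280, 193, 765), (282, 192, 297), (283, 192, 347)]
8 [(278, 193, 765), (279, 193, 765), (281, 192, 518), (282, 192, 297), (284, 191, 227)]
12 [(278, 193, 765), (280, 192, 503), (281, 192, 518), (283, 192, 347), (284, 191, 227)]
16 [(279, 192, 533), (280, 192, 503), (282, 192, 297), (283, 191, 135), (285, 191, 225)]
20 [(279, 192, 533), (281, 192, 518), (282, 191, 61), (284, 191, 227), (285, 190, 153)]
24 [(280, 192, 503), (281, 191, 168), (283, 191, 135), (284, 191, 227), (286, 190, 101)]
28 [(280, 192, 503), (282, 191, 61), (283, 191, 135), (285, 190, 153), (286, 190, 101)]
32 [(281, 191, 168), (282, 191, 61), (284, 190, 129), (285, 190, 153), (287, 189, 84)]
36 [(281, 191, 168), (283, 190, 79), (284, 190, 129), (286, 190, 101), (287, 189, 84)]
40 [(282, 191, 61), (283, 190, 79), (285, 190, 153), (286, 189, 72), (288, 189, 77)]
44 [(282, 190, 83), (284, 190, 129), (285, 189, 114), (287, 189, 84), (288, 188, 128)]
48 [(283, 190, 79), (284, 189, 70), (286, 189, 72), (287, 189, 84), (289, 188, 106)]
52 [(283, 190, 79), (285, 189, 114), (286, 189, 72), (288, 188, 128), (289, 188, 106)]
56 [(284, 189, 70), (285, 189, 114), (287, 188, 114), (288, 188, 128), (290, 187, 77)]
60 [(284, 189, 70), (286, 188, 88), (287, 188, 114), (289, 187, 88), (290, 187, 77)]
```

The leaf hasn't moved. The finger slipped just outside the tab edge, so the real fingertip is about 28 mm short of the reported TCP. I'll back off, come down again and reach deeper under the tab.

Request:
send_rows:
  targets:
    - [-0.106,0,-0.106,0,0,0,1]
    - [-0.106,0,-0.106,0,0,0,1]
    - [-0.112,0,0.112,0,0,0,1]
    - [-0.112,0,0.112,0,0,0,1]
    - [-0.112,0,0.112,0,0,0,1]
    - [0.058,0,0.067,0,0,0,1]
    - [0.058,0,0.067,0,0,0,1]
    - [0.058,0,0.067,0,0,0,1]
    - [0,0,0,0,0,0,1]

```text
time: 13.65
ee_pos: [0.6229, -0.088, 0.0069]
ee_rot: [-0.293, 0.596, 0.705, 0.247]
force: [0.3, -0.0, -0.1]
opening: 0.004
grasp_force: 0.0
```

```bash
sed -i 's/+14\*d/+24*d/; s/r=140-35/r=130-25/; s/+20\*d/+28*d/' plan.py; python3 plan.py
cat >> h.py <<'E'
def tab():
    for c in("side","top"):
        p,d=bot.snapshot(c)
        Q=stand(pts(c,colour(p,(26,170,60),(32,255,255)),d));Q=Q[(Q[:,0]>.03)&(Q[:,0]<.1)&(Q[:,2]>.04)&(Q[:,2]<.26)&(abs(Q[:,1])<.18)]
        r=np.hypot(Q[:,1],Q[:,2]-.058);Q=Q[r>.12]
        if len(Q):print(c,"tab",len(Q),Q.mean(0).round(3),"angle",np.degrees(np.arctan2(Q[:,2].mean()-.058,-Q[:,1].mean())).round(1))
    o=bot.get_obs();print("tcp",stand(o["ee_pos"][None]).round(4),o["force"].round(1),o["time"])
E
python3 -c "
from h import *
tab()"
```

```text
[  64.4 -123.3    6.9] [ 0.3 -0.  -0.1]
0 [-125.   16.] [0.028, -0.04] -0.0
10 [-122.   43.] [0.104, -0.084] -0.0
20 [-115.   69.] [0.118, -0.065] -0.0
30 [-103.   93.] [0.127, -0.043] -0.0
40 [-87. 115.] [0.133, -0.021] -0.0
50 [-69. 132.] [0.124, 0.002] -0.0
60 [-50. 145.] [0.111, 0.022] -0.0
70 [-30. 154.] [0.106, 0.041] -0.0
80 [ -8. 159.] [0.097, 0.059] -0.0
90 [ 15. 160.] [0.085, 0.075] -0.0
100 [ 35. 154.] [0.047, 0.091] -0.0278
110 [ 52. 145.] [0.037, 0.094] -0.0278
120 [ 68. 132.] [0.027, 0.096] -0.0278
130 [ 81. 117.] [0.017, 0.097] -0.0278
140 [ 90. 100.] [0.008, 0.097] -0.0278
150 [96. 82.] [-0.002, 0.096] -0.0278
160 [99. 64.] [-0.011, 0.094] -0.0278
170 [98. 45.] [-0.02, 0.091] -0.0278
180 [94. 27.] [-0.028, 0.087] -0.0278
side tab 68 [ 0.055 -0.138  0.063] angle 2.3
tcp [[ 0.065  -0.1255  0.0073]] [ 0.2 -0.7 -0.2] 13.75
```

Next is a short lift to about 15°, followed by a check.

Request:
send_rows:
  targets:
    - [0.018,0,-0.02,0,0,0,1]
    - [0.018,0,-0.02,0,0,0,1]
    - [0.052,0,-0.042,0,0,0,1]
    - [0.052,0,-0.042,0,0,0,1]
    - [0.059,0,-0.033,0,0,0,1]
    - [0,0,0,0,0,0,1]

```text
time: 14.35
ee_pos: [0.6232, -0.084, 0.0602]
ee_rot: [-0.291, 0.596, 0.706, 0.248]
force: [0.8, 0.7, 0.1]
opening: 0.004
grasp_force: 0.0
```

```bash
python3 -c "
from h import *
tab()"
```

```text
side tab 20 [ 0.059 -0.124  0.097] angle 17.7
top tab 1 [ 0.039 -0.142  0.105] angle 18.4
tcp [[ 0.0649 -0.1193  0.0582]] [0.9 0.4 0.1] 14.45
```

Request:
send_rows:
  targets:
    - [0.059,0,-0.033,0,0,0,1]
    - [0.063,0,-0.022,0,0,0,1]
    - [0.063,0,-0.022,0,0,0,1]
    - [0.066,0,-0.01,0,0,0,1]
    - [0.066,0,-0.01,0,0,0,1]
    - [0.062,0,0.001,0,0,0,1]
    - [0.062,0,0.001,0,0,0,1]
    - [0.056,0,0.011,0,0,0,1]
    - [0.056,0,0.011,0,0,0,1]
    - [0,0,0,0,0,0,1]

```text
time: 15.45
ee_pos: [0.6113, -0.0161, 0.1471]
ee_rot: [-0.292, 0.596, 0.706, 0.247]
force: [0.1, 0.8, 0.9]
opening: 0.002
grasp_force: 0.0
```

```bash
python3 -c "
from h import *
tab()"
```

```text
top tab 25 [ 0.06  -0.063  0.183] angle 63.1
tcp [[ 0.0647 -0.0515  0.1462]] [-0.   0.9  0.6] 15.55
```

Leaf is at about 62°, as planned. Continuing past vertical to about 130°.

Request:
send_rows:
  targets:
    - [0.053,0,0.02,0,0,0,1]
    - [0.053,0,0.02,0,0,0,1]
    - [0.048,0,0.03,0,0,0,1]
    - [0.048,0,0.03,0,0,0,1]
    - [0.042,0,0.038,0,0,0,1]
    - [0.042,0,0.038,0,0,0,1]
    - [0.024,0,0.045,0,-0.014,0,1]
    - [0.024,0,0.045,0,-0.014,0,1]
    - [0.019,0,0.047,0,-0.014,0,1]
    - [0.019,0,0.047,0,-0.014,0,1]
    - [0.013,0,0.048,0,-0.014,0,1]
    - [0.013,0,0.048,0,-0.014,0,1]
    - [0.008,0,0.049,0,-0.014,0,1]
    - [0.008,0,0.049,0,-0.014,0,1]
    - [0,0,0,0,0,0,1]

```text
time: 17.05
ee_pos: [0.5891, 0.1123, 0.1165]
ee_rot: [-0.165, 0.63, 0.746, 0.139]
force: [0.8, 0.8, -0.1]
opening: 0.003
grasp_force: 0.0
```

```bash
python3 -c "
from h import *
tab();stud();o=bot.get_obs();print(R.from_quat(o['ee_rot'][[1,2,3,0]]).as_matrix().round(3))"
```

```text
side tab 10 [0.049 0.092 0.159] angle 132.6
top tab 5 [0.069 0.101 0.174] angle 131.2
tcp [[0.0647 0.0784 0.117 ]] [-0.3 -0.2 -0.5] 17.15
stud [ 0.4415 -0.1158  0.0881] 20 tcp [0.59   0.1105 0.117 ] [ 1.3 -0.5 -0.5]
[[-0.15   0.986 -0.07 ]
 [ 0.894  0.165  0.416]
 [ 0.422  0.    -0.907]]
```

Request:
send_rows:
  targets:
    - [0.004,0,0.049,0,-0.014,0,1]
    - [0.004,0,0.049,0,-0.014,0,1]
    - [-0.001,0,0.048,0,-0.014,0,1]
    - [-0.001,0,0.048,0,-0.014,0,1]
    - [-0.005,0,0.047,0,-0.014,0,1]
    - [-0.006,0,0.047,0,-0.014,0,1]
    - [-0.01,0,0.046,0,-0.014,0,1]
    - [-0.01,0,0.045,0,-0.014,0,1]
    - [0,0,0,0,-0.014,0,1]
    - [0,0,0,0,-0.014,0,1]

```text
time: 18.2
ee_pos: [0.5875, 0.1255, 0.0436]
ee_rot: [0.002, 0.647, 0.763, -0.002]
force: [0.3, -0.1, 0.1]
opening: 0.001
grasp_force: 0.0
```

Request:
send_rows:
  targets:
    - [-0.014,0,0.03,0,0,0,1]
    - [-0.014,0,0.02,0,0,0,1]
    - [0,0,0.015,0,0,0,1]
    - [0,0,0,0,0,0,1]

```text
time: 18.6
ee_pos: [0.5883, 0.1199, 0.0305]
ee_rot: [0.002, 0.646, 0.763, -0.002]
force: [0.6, -0.4, -0.4]
opening: -0.002
grasp_force: 0.0
```

```bash
python3 -c "
from h import *
tab()"
```

```text
side tab 35 [0.054 0.143 0.052] angle -177.6
tcp [[0.0647 0.0878 0.0307]] [ 0.2 -0.9  0.6] 18.7
```

Request:
send_rows:
  targets:
    - [0,0,0.01,0,0,0,1]
    - [0,0,0.01,0,0,0,1]
    - [0,0,0,0,0,0,1]

```text
time: 19.0
ee_pos: [0.5887, 0.1204, 0.0294]
ee_rot: [0.003, 0.646, 0.763, -0.001]
force: [-8.8, -4.6, 28.2]
opening: -0.003
grasp_force: 13.7
```

Request:
send_rows:
  targets:
    - [0,0,0.01,0,0,0,1]
    - [0,0,0,0,0,0,1]

```text
time: 19.2
ee_pos: [0.5889, 0.1203, 0.0289]
ee_rot: [0.003, 0.646, 0.763, -0.001]
force: [-13.3, -5.0, 43.8]
opening: 0.001
grasp_force: 21.8
```

Request:
send_rows:
  targets:
    - [0,0,-0.04,0,0,0,1]
    - [0,0,-0.1,0,0,0,1]
    - [0,0,-0.2,0,0,0,1]
    - [0,0,-0.2,0,0,0,1]
    - [0,0,-0.2,0,0,0,1]
    - [0,0,-0.2,0,0,0,1]
    - [0,-0.2,0,0,0,0,1]
    - [0,-0.2,0,0,0,0,1]
    - [0,0,0,0,0,0,1]

```text
time: 20.1
ee_pos: [0.5052, 0.1081, 0.2133]
ee_rot: [0.001, 0.646, 0.763, -0.002]
force: [0.6, -0.5, 0.1]
opening: -0.005
grasp_force: 0.0
```

```bash
python3 - <<'E'
from h import *
tab();stud()
p,_=bot.snapshot("side");cv2.imwrite("pics/s6.png",cv2.resize(p[120:260,140:340,::-1],(800,560),interpolation=cv2.INTER_CUBIC))
for n in("gel_flask","test_block","pen_blue","drop_bottle_1","beaker_yellow"):print(n,[(np.round(m["at"],3),round(m["p"],2)) for m in bot.mark_of(n,"side")[:2]])
E
```

```text
side tab 47 [0.059 0.142 0.053] angle -178.0
tcp [[-0.0153  0.0892  0.2135]] [ 0.7 -0.9  0.4] 20.2
stud [ 0.4408 -0.1178  0.0885] 18 tcp [0.5099 0.1085 0.2133] [-0.2  0.1  0.2]
gel_flask [(array([0.725, 0.091, 0.002]), 0.58)]
test_block [(array([ 0.702, -0.175, -0.002]), 0.5)]
pen_blue [(array([ 0.386,  0.217, -0.   ]), 0.52)]
drop_bottle_1 [(array([0.714, 0.175, 0.001]), 0.62)]
beaker_yellow [(array([ 0.689,  0.333, -0.   ]), 0.88)]
```

View pics/s6.png

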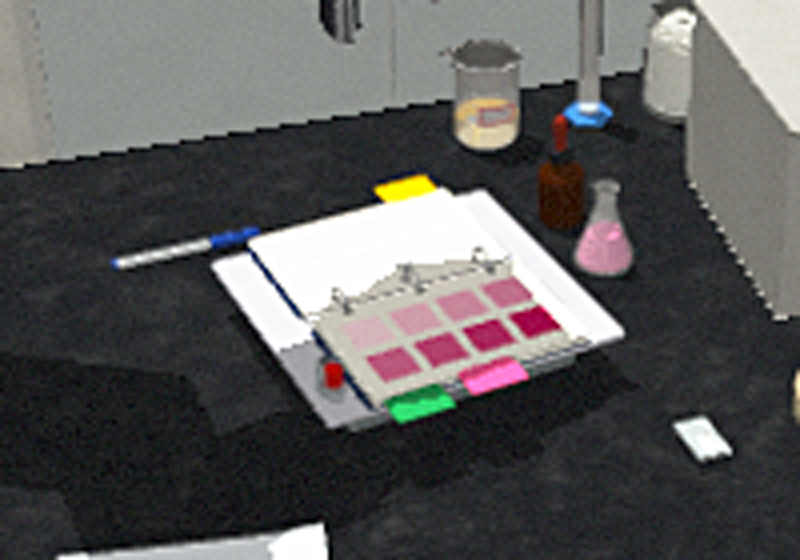

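The yellow leaf lies flat on the left, with its tab at px (407,188). The pink leaf shows on the right, the green leaf is still under it, and the keeper is swung out at px (333,375). The flask, block, pen, bottle and beaker have not moved.

```bash
python3 -c "
from rig import bot
print(bot.hand_in())"
```

```text
the job is handed in; nothing more can be done
None
```

The job is handed in at about 20 s: keeper swung out, yellow leaf pressed flat on the left, chart open at the pink leaf, and nothing else I rechecked had moved (I did not recheck the timer); two first tries, at the stud and the tab, missed and moved nothing.

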